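# Pack a damper service kit box

### The job

Pack the grease tin, the cardboard carton and the aluminium canister together into the open steel kit box on the bench: all three standing right way up with their bottoms flat on the box's floor. It is a snug fit, so lay them out to share the space; set them down gently rather than dropping or forcing them, and leave the spring, spanner, oil bottle and nut dish where they are.

Things in the scene. Friction and masses are not known exactly. Their poses are not given: they have to be found in the camera images.
- kit_box: loose open-topped blue-painted steel box, 1.1 kg, outside 78 (x) x 164 (y) x 45 mm high, walls and floor 4 mm thick: inside 70 (x) x 156 (y) x 41 mm deep; stands level. origin at the centre of its underside, z up. Long side along its y. The three items fit only in a row along its length, with the carton's 60 mm side across the box; the row then leaves 18 mm of play in all (any order).
- kit_box_in (a point): centre of the kit box's inner floor, 4 mm above the underside; axes as the box
- tin: press-lid grease tin, plain upright cylinder, steel with a paper band, diameter 58 mm, height 80 mm, 0.2 to 0.4 kg; starts standing upright on the bench; origin at the centre of its underside, z up.
- carton: plain cardboard carton (rigid), upright, 60 (its x) x 36 (its y) x 95 mm high, 0.15 to 0.3 kg; starts standing on the bench at any of many yaws; origin at the centre of its underside, z up.
- canister: damper gas reservoir, upright aluminium cylinder, diameter 44 mm, height 100 mm, straight up to 90 mm then a bevelled top with a small brass valve, 0.18 to 0.35 kg; starts standing upright on the bench; origin at the centre of its underside, z up.
- spring: bystander: red coil spring standing on end, diameter 75 mm, height 106 mm; origin at the centre of its underside, z up.
- spanner: bystander: steel spanner about 200 mm long lying on the bench along its x; origin under its middle
- oil_bottle: bystander: upright grey oil bottle, diameter 64 mm, height 190 mm; origin at the centre of its underside, z up.
- nut_dish: bystander: round steel dish with nuts in it, diameter 110 mm, height 22 mm; origin at the centre of its underside, z up.

How it is judged (in metres and radians):
At the end, for the whole second after the job is handed in: Tin, carton and canister are all inside the kit box, each upright within 7 degrees and the right way up, underside within 7 mm of the box's inner floor, at rest and released; the box stands level on the bench (z of tin in the frame of kit_box_in between -0.005 and 0.007 m and x of tin in the frame of kit_box_in between -0.033 and 0.033 m and y of tin in the frame of kit_box_in between -0.076 and 0.076 m and angle between each of tin, carton, canister's own z axis and vertical below 0.12 rad and linear speed of each of tin, carton, canister below 0.02 m/s and contact force between each of tin, carton, canister and the fingers below 0.1 N and z of carton in the frame of kit_box_in between -0.005 and 0.007 m and x of carton in the frame of kit_box_in between -0.033 and 0.033 m and y of carton in the frame of kit_box_in between -0.076 and 0.076 m and z of canister in the frame of kit_box_in between -0.005 and 0.007 m and x of canister in the frame of kit_box_in between -0.033 and 0.033 m and y of canister in the frame of kit_box_in between -0.076 and 0.076 m and angle between kit_box's own z axis and vertical below 0.08 rad and height (world z) of kit_box between -0.01 and 0.01 m); the robot touches nothing.
It fails at once if an item is pressed or rammed against the box with more than 60 N (contact force between any of tin, carton, canister and kit_box above 60 N).
It fails at once if an item is dropped: out of the fingers it moves faster than 0.5 m/s (a fall of about 13 mm) ((contact force between tin and the fingers below 0.1 N and linear speed of tin above 0.5 m/s) or (contact force between carton and the fingers below 0.1 N and linear speed of carton above 0.5 m/s) or (contact force between canister and the fingers below 0.1 N and linear speed of canister above 0.5 m/s)).
It fails at once if the spring, spanner, oil bottle or nut dish is moved by more than 30 mm (distance of any of spring, spanner, oil_bottle, nut_dish from where it was at the start of the episode above 0.03 m).
It also fails if it takes over 72 s, if anything falls off the work surface, if the arm or the gripper's body presses on something with over 40 N, if the wrist force passes 120 N, or if a joint passes its speed limit or range.

### The arm

A 6-joint arm with a two-finger parallel gripper is mounted at the origin on the work surface. World frame = base frame: x ahead of the robot, y to its left, z up, the work surface at z = 0. Lengths are in m, angles in degrees, forces in N, time in s.
With the tool pointing down it reaches from about 0.25 to 0.725 m from the base axis. Payload 9.7 kg.
Tool frame: the origin (TCP) lies at the very end of the fingers, on their centre line; the grasp point (between the pads) lies 19 mm behind it; z points along the fingers, y is the direction in which the jaws open and shut (so a half turn about z gives the same grasp; the last joint's range is limited). The gripper opens to 85 mm and grips with 20 to 120 N. Pads are 22 mm wide; open, the fingers measure 114 mm over their backs; the gripper's body (76 mm by 85 mm) begins 54 mm behind the grasp point. The pads swing forward as they close: fully open they stand 13 mm farther back than shut.
Start: joints at [71.333, 4.979, 10.078, 95.1, 0, 90], TCP at [0.176, 0.521, 0.204] pointing down, gripper open.
Joint ranges: [-179.16, 179.16], [-48.56, 103.87], [-65.8, 70.77], [-126.05, 130.52], [-82.76, 87.17], [-180, 180]. Speed limits (degrees/s): [127.2, 127.2, 147.25, 180, 180, 180].

### API

Orientations are given as [roll, pitch, yaw] about the fixed x, y, z axes, in that order (R = Rz(yaw) Ry(pitch) Rx(roll)).
In Python, from workcell import bot gives the robot as it stands.
- The arm moves only by the shell command python3 -m pendant 'ROWS' [FORCE]. ROWS is JSON, a list that holds one entry, the list of rows, each a list of 7 numbers: the shift along the tool's x, y, z in cm, then the turn, a rotation vector about the tool's x, y, z in rad, then the opening in per cent of the stroke, from 0 (shut) to 100 (fully open). In form: [[[dx, dy, dz, ax, ay, az, gripper], ...]]. A call has 1 to 5 rows; each row shifts and turns the pose as measured when the row begins, along the tool's axes as they then stand; what a row does not reach is not made up. A row lasts 1/12 s, in which the tool goes at most 41.7 mm and 7.16 degrees, less where a joint would pass 70% of its speed; a pose out of reach is approached as far as the arm can. A call with a gripper value outside its range is refused whole. The fingers move at their own pace and stop on an object; FORCE is the grip in N (left out, the last holds). Time passes only in rows, so rows that do not move let the fingers close. It gives the time, the measured TCP pose, the force and the opening at its end, in the units of the state.
- bot.get_obs(): the state, without advancing time (a new reading comes with each control period).
- bot.camera(name): name is "scene" or "top"; returns the picture (384x512x3 uint8, red, green, blue); there is no depth.
- bot.get_calibration(name): a dict with "intrinsics" (3x3 intrinsics, pixels), "pose" (4x4, takes a point from camera to world coordinates). Camera axes: x right, y down, z forward; pixel columns grow to the right and rows downward; lengths in m; the calibration is good to about 2 mm. A picture is of the moment at which its call begins. get_calibration takes no time and is no camera call.
- bot.job_done(): hands the job in, once; it reports no verdict.
Trained networks look in the newest picture that a camera, given by its name, has taken for a name from the list of things; names that differ only in an ending like _2 or _b are one class to them, and where a whole thing is asked for, a point or a joint stands for the part that bears it (a point fixed in the world has none). Each returns a list of dicts, best first, with "confidence" (0 to 1); they miss things now and then, are a little off and sometimes report something else, mostly with a low value. They report only what shows in the picture. A call takes as long as a camera call.
- bot.masks_of(camera, thing): "pixels" (384x512 bool, what is visible of it) and "extent" ([left, top, right, bottom] in pixels, round what is visible of it).
- bot.mark_of(camera, thing): "uv" ([column, row] in pixels: a listed point, or the origin of a listed thing).
The state is a dict: "time": time; "q": joint angles; "qd": joint speeds; "joint_efforts": joint torques, N m; "ee_pos": TCP position; "tcp_rot": TCP orientation; "wrist_force": force on the tool from outside, world axes, zero at the start; "torque": the same for the moment, N m; "opening": finger opening in m.
Only numpy, scipy, OpenCV 4.12 (cv2) and the standard library are available. Lean on these libraries where they do the work, as an engineer would, in place of code of your own. Each camera call takes 0.05 s, during which the arm holds its last target. There are 200 camera calls.

## Working session

There is one attempt and no reset: what is moved stays moved. The work goes in short steps, Python scripts to look and compute and a shell command to move; the robot and the scene stay as the last step left them, time stands still between calls to the robot, and variables do not carry over. Pictures are saved under pics/ and viewed, about 8 in all and at most 12, crops included, and the job is handed in when it is done.

```bash
mkdir -p pics; ls; cat > look.py <<'E'
import cv2,numpy as np
from workcell import bot
def snap(cam,f=None):
    im=bot.camera(cam)
    if f: cv2.imwrite('pics/'+f,np.ascontiguousarray(im[:,:,::-1]))
    return im
def ray(cam,uv,z=0):
    c=bot.get_calibration(cam);K=np.array(c['intrinsics']);T=np.array(c['pose'])
    d=T[:3,:3]@np.linalg.solve(K,[uv[0],uv[1],1]);o=T[:3,3]
    return (o+d*(z-o[2])/d[2])
def proj(cam,p):
    c=bot.get_calibration(cam);K=np.array(c['intrinsics']);T=np.linalg.inv(np.array(c['pose']))
    q=K@(T[:3,:3]@np.array(p)+T[:3,3]);return q[:2]/q[2]
E
python3 - <<'E'
from look import *
np.set_printoptions(precision=4,suppress=True)
a=snap('top','t0.png');b=snap('scene','s0.png')
cv2.imwrite('pics/both0.png',np.hstack([a,b])[:,:,::-1].copy()[:, :]) 
for cam in('top','scene'):
    print(cam,np.array(bot.get_calibration(cam)['pose'])[:3,3], np.array(bot.get_calibration(cam)['intrinsics'])[0,0])
    for t in('kit_box','kit_box_in','tin','carton','canister','spring','spanner','oil_bottle','nut_dish'):
        m=bot.mark_of(cam,t); k=bot.masks_of(cam,t) if t!='kit_box_in' else []
        print(t,[(np.round(x['uv'],1),round(x['confidence'],2),ray(cam,x['uv'],.004 if t=='kit_box_in' else 0)[:2]) for x in m[:2]],[(x['extent'],round(x['confidence'],2)) for x in k[:2]])
s=bot.get_obs();print(s)
E
```

```text
pics
top [ 0.3854 -0.1074  1.3373] 471.3369268110575
kit_box [(array([268. , 180.2]), 0.63, array([ 0.5503, -0.1517]))] [([237.2, 154.4, 299.9, 205.1], 0.66)]
kit_box_in [(array([270.9, 178.1]), 0.84, array([ 0.5557, -0.1599])), (array([255., 114.]), 0.59, array([ 0.7428, -0.1156]))] []
tin [(array([177.9, 216.8]), 0.68, array([0.4469, 0.1047])), (array([381.2, 176.4]), 0.54, array([ 0.5596, -0.4753]))] [([163.8, 205.4, 186.1, 230.9], 0.72)]
carton [(array([181.7, 151.2]), 0.75, array([0.6356, 0.096 ]))] [([166.3, 132.5, 196.1, 162.4], 0.56)]
canister [(array([117.4, 195.5]), 0.65, array([0.5085, 0.278 ]))] [([98.0, 186.4, 126.2, 203.4], 0.91)]
spring [(array([255.4, 112.3]), 0.65, array([ 0.749 , -0.1168]))] [([241.4, 91.1, 267.7, 124.3], 0.62)]
spanner [(array([343.2, 261.9]), 0.8, array([ 0.3183, -0.3607]))] [([321.8, 231.7, 365.7, 294.9], 0.6)]
oil_bottle [(array([380.2, 174.6]), 0.65, array([ 0.5648, -0.4726]))] [([370.2, 156.5, 408.3, 186.3], 0.87), ([163.8, 205.5, 189.6, 231.1], 0.33)]
nut_dish [(array([122.2, 130.4]), 0.72, array([0.6975, 0.2689])), (array([379.2, 175.5]), 0.
[... 938 characters left out ...]
141.6, 173.8, 176.6], 0.59)]
oil_bottle [(array([102.6, 221.2]), 0.88, array([ 0.558 , -0.4799]))] [([82.4, 158.5, 119.5, 232.1], 0.57)]
nut_dish [(array([402.1, 231.2]), 0.93, array([0.708 , 0.2572]))] [([381.0, 209.7, 429.1, 243.1], 0.64)]
{'time': 1.8, 'q': array([71.3347,  4.9792, 10.0787, 95.0994,  0.0007, 89.9979]), 'qd': array([ 0.0109, -0.0464,  0.0191, -0.0177,  0.0071, -0.0759]), 'joint_efforts': array([ -0.0006, -52.0094,  46.4855,   0.0018,  -0.    ,  -0.    ]), 'ee_pos': array([0.176 , 0.5211, 0.204 ]), 'tcp_rot': array([180.    ,  -0.0007, 161.3368]), 'wrist_force': array([-0.6523,  0.0762,  0.3008]), 'torque': array([ 0.0419,  0.0154, -0.0705]), 'opening': 0.08547950562980959}
```

```bash
python3 - <<'E'
import cv2,numpy as np
a=cv2.imread('pics/t0.png')[80:280,80:330];cv2.imwrite('pics/t0c.png',cv2.resize(a,None,fx=3,fy=3,interpolation=cv2.INTER_CUBIC))
a=cv2.imread('pics/s0.png')[130:290,180:440];cv2.imwrite('pics/s0c.png',cv2.resize(a,None,fx=3,fy=3,interpolation=cv2.INTER_CUBIC))
E
```

```text
(no output)
```

View pics/t0c.png

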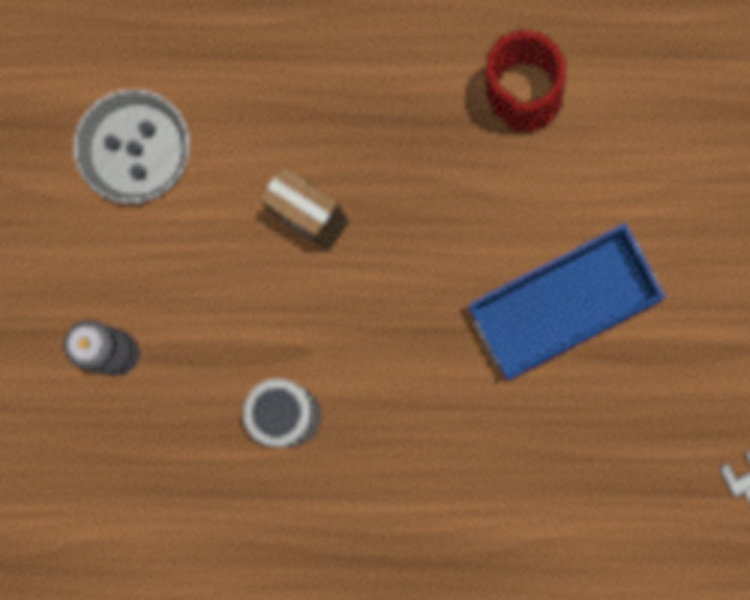

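View pics/s0c.png

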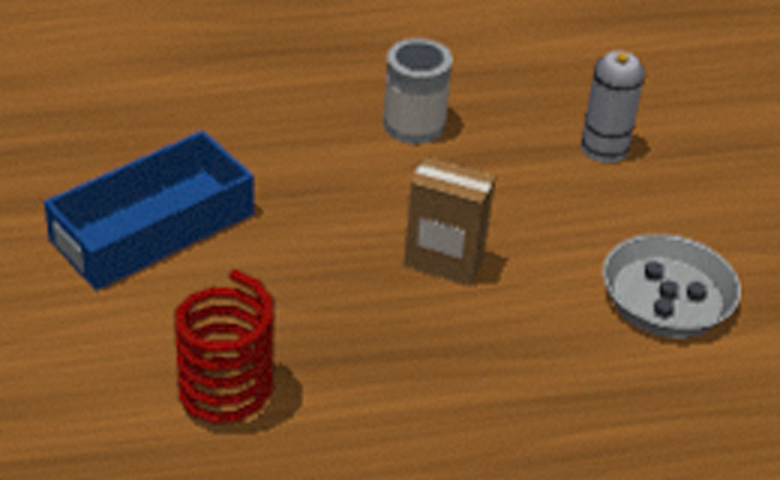

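The top view shows the empty box at about (268,180), long side tilted about 25°. The carton is at (180,148), the tin at (173,217) and the canister leaning outward by perspective at (110,194). The scene view agrees. Next I'll fit silhouettes to get poses.

```bash
cat > fit.py <<'E'
from look import *
from scipy.optimize import minimize
def rect(w,h,z0,z1): return np.array([[sx*w/2,sy*h/2,z] for sx in(-1,1) for sy in(-1,1) for z in(z0,z1)])
def cyl(prof): 
    t=np.linspace(0,2*np.pi,40); return np.array([[d/2*np.cos(a),d/2*np.sin(a),z] for d,z in prof for a in t])
SH={'kit_box':rect(.078,.164,0,.045),'tin':cyl([(.058,0),(.058,.08)]),'carton':rect(.06,.036,0,.095),'canister':cyl([(.044,0),(.044,.09),(.02,.098)])}
CAL={c:bot.get_calibration(c) for c in('top','scene')}
S=4
def sil(cam,P,roi):
    K=np.array(CAL[cam]['intrinsics']);T=np.linalg.inv(np.array(CAL[cam]['pose']))
    q=(P@T[:3,:3].T+T[:3,3])@K.T; uv=q[:,:2]/q[:,2:]
    h=cv2.convexHull(uv.astype(np.float32))
    m=np.zeros(((roi[3]-roi[1])*S,(roi[2]-roi[0])*S),np.uint8)
    pts=((h[:,0]+.5-np.array(roi[:2]))*S-.5)*16
    cv2.fillConvexPoly(m,np.round(pts).astype(np.int32),1,shift=4); return m
def place(t,p,z=0):
    c,s=np.cos(p[2]),np.sin(p[2]);return SH[t]@np.array([[c,-s,0],[s,c,0],[0,0,1]]).T+[p[0],p[1],z]
def fit(t,masks,p0,yaws,z=0):
    R={}
    for cam,m in masks.items():
        ys,xs=np.nonzero(m);roi=[max(xs.min()-12,0),max(ys.min()-12,0),min(xs.max()+13,512),min(ys.max()+13,384)]
        R[cam]=(roi,cv2.resize(m[roi[1]:roi[3],roi[0]:roi[2]].astype(np.float32),None,fx=S,fy=S,interpolation=cv2.INTER_LINEAR)>.5)
    def cost(v):
        p=np.array([v[0]/100,v[1]/100,v[2]/5]);P=place(t,p,z);c=0
        for cam,(roi,M) in R.items():
            s=sil(cam,P,roi)>0;c+=1-(s&M).sum()/(s|M).sum()
        return c
    best=None
    for y in yaws:
        r=minimize(cost,[p0[0]*100,p0[1]*100,y*5],method='Nelder-Mead',options=dict(initial_simplex=np.array([p0[0]*100,p0[1]*100,y*5])+np.array([[0,0,0],[1,0,0],[0,1,0],[0,0,.8]]),xatol=.005,fatol=1e-4))
        if best is None or r.fun<best.fun:best=r
    v=best.x;return np.array([v[0]/100,v[1]/100,np.degrees(v[2]/5)]),best.fun
E
cat > m0.py <<'E'
from fit import *
im={c:snap(c) for c in('top','scene')}
p0={'kit_box':(.555,-.152),'tin':(.44,.105),'carton':(.635,.092),'canister':(.515,.272)}
ov={c:cv2.resize(im[c],None,fx=3,fy=3,interpolation=cv2.INTER_CUBIC) for c in im}
for t in SH:
    M={}
    for c in im:
        L=bot.masks_of(c,t); pu=proj(c,[*p0[t],.04])
        L=[x for x in L if np.hypot((x['extent'][0]+x['extent'][2])/2-pu[0],(x['extent'][1]+x['extent'][3])/2-pu[1])<25]
        if L:M[c]=L[0]['pixels'].astype(np.uint8)
        if t=='kit_box':
            f=im[c].astype(int);k=((f[:,:,2]>f[:,:,0]+15)).astype(np.uint8)
            k=cv2.morphologyEx(k,cv2.MORPH_OPEN,np.ones((3,3)));n,l=cv2.connectedComponents(k)
            u=np.round(pu).astype(int);k=(l==l[u[1],u[0]])&(k>0)
            M[c]=k.astype(np.uint8)
    ys=np.radians(np.arange(0,180,30)) if t in('kit_box','carton') else [0]
    ps=[]
    for sub in ([c for c in M],['top'],['scene']):
        if all(c in M for c in sub):
            p,f=fit(t,{c:M[c] for c in sub},p0[t],ys);print(t,sub,np.round(p,4),round(f,3));ps.append(p)
    p=ps[0].copy();p[2]=np.radians(p[2])
    for c in im:
        q=np.array([proj(c,x) for x in place(t,p)]);h=cv2.convexHull(q.astype(np.float32))
        cv2.polylines(ov[c],[np.round((h+.5)*3).astype(np.int32)],True,(255,255,0),1)
a=ov['top'][270:760,270:930];cv2.imwrite('pics/ovt.png',a[:,:,::-1].copy())
a=ov['scene'][390:740,560:1300];cv2.imwrite('pics/ovs.png',a[:,:,::-1].copy())
E
python3 m0.py
```

```text
kit_box ['top', 'scene'] [ 0.5469 -0.1513 27.3067] 0.106
kit_box ['top'] [ 5.464000e-01 -1.506000e-01  2.072801e+02] 0.037
kit_box ['scene'] [ 0.5471 -0.1516 27.1277] 0.066
tin ['top', 'scene'] [0.443  0.1086 5.2773] 0.076
tin ['top'] [ 0.443   0.1092 -2.6093] 0.036
tin ['scene'] [0.4432 0.1083 6.1711] 0.033
carton ['top'] [ 0.6311  0.0886 55.013 ] 0.053
carton ['top'] [ 0.6311  0.0886 55.013 ] 0.053
canister ['top', 'scene'] [0.503  0.274  4.4444] 0.125
canister ['top'] [ 0.503   0.2729 -1.3845] 0.046
canister ['scene'] [0.503  0.2752 1.5891] 0.055
```

View pics/ovt.png

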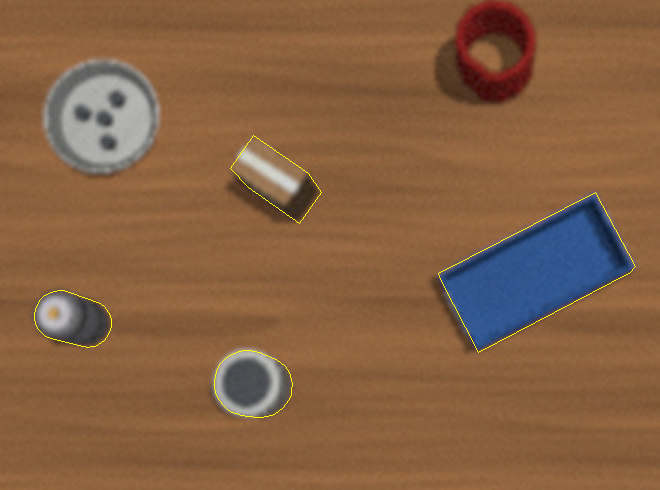

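View pics/ovs.png

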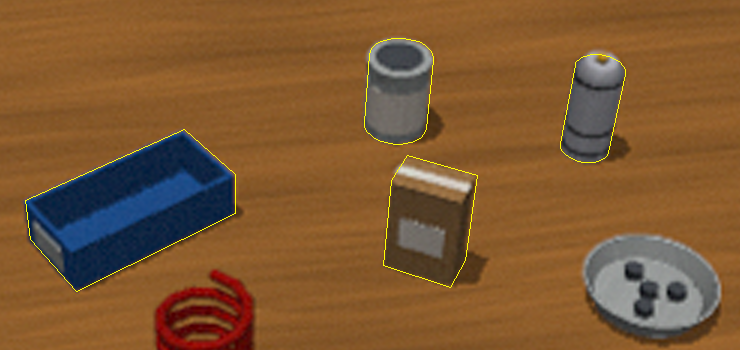

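The overlays match both pictures. The box is at yaw 27.2°, so at tool yaw 117.2° the tool's x is the box's y and the tool's y is the box's x. The row will be tin, carton, canister along the box's y. I'll turn the tool first.

```bash
cat > go.py <<'E'
import sys,numpy as np
from scipy.spatial.transform import Rotation as Ro
from workcell import bot
s=bot.get_obs();R=Ro.from_euler('xyz',s['tcp_rot'],degrees=True)
t=np.array([float(x) for x in sys.argv[1:4]])
print('t',round(s['time'],2),'p',np.round(s['ee_pos'],4),'rot',np.round(s['tcp_rot'],2),'open',round(s['opening'],4),'F',np.round(s['wrist_force'],1),'q6',round(s['q'][5],1))
print('tool cm',np.round(R.inv().apply(t-s['ee_pos'])*100,2),'rotvec',np.round((R.inv()*Ro.from_euler('xyz',[180,0,float(sys.argv[4])],degrees=True)).as_rotvec(),3))
E
python3 -m pendant '[[[0,0,0,0,0,0.12,100],[0,0,0,0,0,0.12,100],[0,0,0,0,0,0.12,100],[0,0,0,0,0,0.12,100],[0,0,0,0,0,0.12,100]]]' 30
python3 -m pendant '[[[0,0,0,0,0,0.12,100],[0,0,0,0,0,0.05,100],[0,0,0,0,0,0,100]]]'
python3 go.py .503 .274 .20 117.2
```

```text
time: 2.72
ee_pos: [0.176, 0.5211, 0.204]
tcp_rot: [180.0, -0.0, 125.9]
wrist_force: [-0.4, -0.4, -0.4]
opening: 0.0852
time: 2.97
ee_pos: [0.176, 0.5211, 0.204]
tcp_rot: [180.0, -0.0, 115.3]
wrist_force: [0.2, 0.6, 0.7]
opening: 0.0852
t 2.97 p [0.176  0.5211 0.204 ] rot [180.    -0.   115.27] open 0.0852 F [0.2 0.6 0.7] q6 136.1
tool cm [-36.3   19.02   0.4 ] rotvec [ 0.    -0.    -0.034]
```

```bash

python3 -m pendant '[[[0,0,0,0,0,-0.034,100],[-3.4,1.7,0,0,0,0,100],[-3.4,1.7,0,0,0,0,100],[-3.4,1.7,0,0,0,0,100],[-3.4,1.7,0,0,0,0,100]]]' >/dev/null
python3 -m pendant '[[[-3.4,1.7,0,0,0,0,100],[-3.4,1.7,0,0,0,0,100],[-3.4,1.7,0,0,0,0,100],[-3.4,1.7,0,0,0,0,100],[-3.4,1.7,0,0,0,0,100]]]' >/dev/null
python3 go.py .503 .274 .20 117.2
```

```text
t 3.8 p [0.4606 0.319  0.2035] rot [ 1.7993e+02 -1.0000e-01  1.1940e+02] open 0.0858 F [-0.2  0.8 -0.7] q6 95.3
tool cm [-6.01  1.48  0.34] rotvec [ 0.001 -0.002  0.038]
```

```bash

python3 -m pendant '[[[-3.0,0.7,0,0,0,0.02,100],[-3.0,0.7,0,0,0,0.018,100],[0,0,0,0,0,0,100]]]' >/dev/null
python3 go.py .503 .274 .055 117.2
```

```text
t 4.05 p [0.5085 0.2665 0.2023] rot [ 1.7995e+02 -2.0000e-02  1.1725e+02] open 0.0857 F [ 0.4  0.7 -0.3] q6 90.4
tool cm [ 0.91 -0.16 14.73] rotvec [ 0.001 -0.     0.001]
```

```bash

python3 -m pendant '[[[0.9,-0.15,0,0,0,0,100],[0,0,3.5,0,0,0,100],[0,0,3.5,0,0,0,100],[0,0,3.5,0,0,0,100],[0,0,2.5,0,0,0,100]]]' >/dev/null
python3 -m pendant '[[[0,0,1,0,0,0,100],[0,0,0,0,0,0,100]]]' >/dev/null
python3 go.py .503 .274 .055 117.2
```

```text
t 4.63 p [0.5003 0.2794 0.0593] rot [ 1.7966e+02 -1.3000e-01  1.1791e+02] open 0.0852 F [-0.5  0.7 -0.4] q6 91.2
tool cm [-0.6  -0.02  0.43] rotvec [ 0.006 -0.002  0.012]
```

```bash

python3 -m pendant '[[[-0.6,0,0.4,0.006,-0.002,0.012,100],[0,0,0,0,0,0,100]]]' >/dev/null
python3 go.py .503 .274 .055 117.2
python3 -m pendant '[[[0,0,0,0,0,0,45],[0,0,0,0,0,0,40],[0,0,0,0,0,0,30],[0,0,0,0,0,0,20],[0,0,0,0,0,0,10]]]' 35
python3 -m pendant '[[[0,0,0,0,0,0,10],[0,0,0,0,0,0,10],[0,0,0,0,0,0,10],[0,0,0,0,0,0,10],[0,0,0,0,0,0,10]]]'
python3 go.py .503 .274 .055 117.2
```

```text
t 4.8 p [0.5025 0.2755 0.0568] rot [ 1.7998e+02 -1.0000e-02  1.1737e+02] open 0.0855 F [-1.1 -0.2  0.4] q6 91.4
tool cm [-0.15 -0.03  0.18] rotvec [ 0.    -0.     0.003]
time: 5.22
ee_pos: [0.5053, 0.2771, 0.0637]
tcp_rot: [179.5, -0.0, 117.4]
wrist_force: [-2.4, -0.9, 3.6]
opening: 0.0369
time: 5.63
ee_pos: [0.5058, 0.2772, 0.0659]
tcp_rot: [179.4, -0.0, 117.4]
wrist_force: [-1.9, -1.2, 2.0]
opening: 0.0346
t 5.63 p [0.5058 0.2772 0.0659] rot [ 1.7936e+02 -4.0000e-02  1.1736e+02] open 0.0346 F [-1.9 -1.2  2. ] q6 91.4
tool cm [-0.16 -0.41  1.09] rotvec [ 0.011 -0.001  0.003]
```

```bash
python3 - <<'E'
from look import *
a=snap('scene')[90:210,320:450];b=snap('top')[140:250,70:190]
a=cv2.resize(a,(520,480),interpolation=cv2.INTER_CUBIC);b=cv2.resize(b,(280,257),interpolation=cv2.INTER_CUBIC)
c=np.zeros((480,800,3),np.uint8);c[:,:520]=a;c[:257,520:]=b
cv2.imwrite('pics/g1.png',c[:,:,::-1].copy())
E
```

```text
(no output)
```

View pics/g1.png

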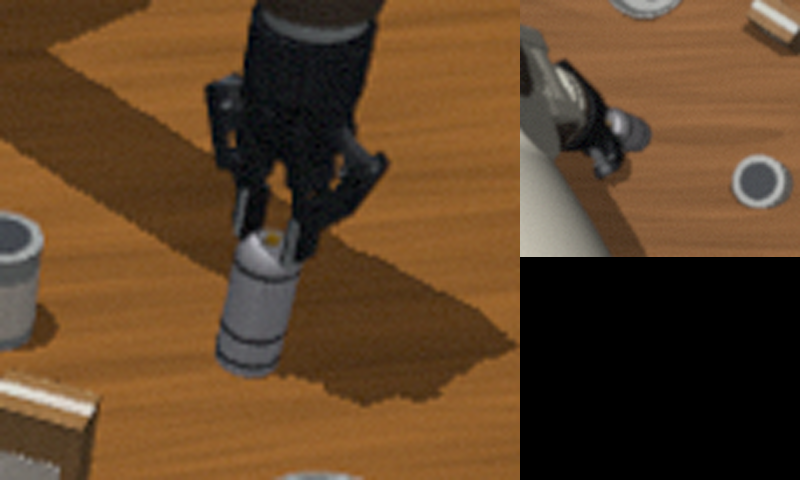

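The fingers slid onto the bevel at crop position (270,245), because the tips sit well behind the nominal TCP at this opening. The canister is still upright, so I'll reopen and grasp lower.

```bash

python3 -m pendant '[[[0,0,0,0,0,0,60],[0,0,0,0,0,0,100],[0,0,0,0,0,0,100],[0,0,0,0,0,0,100],[0,0,0,0,0,0,100]]]'
python3 go.py .503 .274 .042 117.2
python3 - <<'E'
from fit import *
for c in('scene','top'):
    snap(c);L=bot.masks_of(c,'canister')
    for x in L[:2]:
        print(c,x['extent'],x['confidence'],x['pixels'].sum())
        if x['confidence']>.5 : print(fit('canister',{c:x['pixels'].astype(np.uint8)},(.503,.274),[0]))
E
```

```text
time: 6.15
ee_pos: [0.5059, 0.2772, 0.0646]
tcp_rot: [179.4, -0.0, 117.4]
wrist_force: [0.3, 0.5, -0.6]
opening: 0.0852
t 6.15 p [0.5059 0.2772 0.0646] rot [ 1.7940e+02 -4.0000e-02  1.1735e+02] open 0.0852 F [ 0.3  0.5 -0.6] q6 91.4
tool cm [-0.15 -0.43  2.25] rotvec [ 0.01  -0.001  0.003]
scene [375.8, 147.1, 393.7, 183.6] 0.56 575
(array([0.50443428, 0.27509351, 4.32529617]), np.float64(0.047468019875251066))
scene [315.1, 182.3, 344.4, 223.7] 0.43 1028
top [105.4, 185.7, 123.6, 209.3] 0.6 222
(array([ 0.50276862,  0.26556752, 12.6094775 ]), np.float64(0.39114010989010994))
```

```bash

python3 -m pendant '[[[-0.13,-0.25,0.8,0.01,-0.001,0.003,100],[0,0,0.8,0,0,0,100],[0,0,0.6,0,0,0,100],[0,0,0,0,0,0,100]]]' >/dev/null
python3 go.py .504 .275 .042 117.2
python3 -m pendant '[[[0,0,0,0,0,0,60],[0,0,0,0,0,0,45],[0,0,0,0,0,0,35],[0,0,0,0,0,0,20],[0,0,0,0,0,0,20]]]' 35
python3 -m pendant '[[[0,0,0,0,0,0,20],[0,0,0,0,0,0,20]]]'
python3 go.py .504 .275 .042 117.2
```

```text
t 6.68 p [0.5042 0.2747 0.0403] rot [-1.7997e+02  3.0000e-02  1.1716e+02] open 0.0854 F [-0.2 -0.4  0.3] q6 91.4
tool cm [ 0.04 -0.01 -0.17] rotvec [-0.001  0.    -0.001]
time: 7.1
ee_pos: [0.5039, 0.2745, 0.0396]
tcp_rot: [-179.9, 0.0, 117.2]
wrist_force: [-0.4, -0.6, -2.9]
opening: 0.0428
time: 7.27
ee_pos: [0.5039, 0.2745, 0.0395]
tcp_rot: [-179.9, 0.0, 117.2]
wrist_force: [0.2, -0.3, -2.0]
opening: 0.0431
t 7.27 p [0.5039 0.2745 0.0395] rot [-1.7991e+02  3.0000e-02  1.1716e+02] open 0.0431 F [ 0.2 -0.3 -2. ] q6 91.4
tool cm [ 0.04  0.03 -0.25] rotvec [-0.002  0.    -0.001]
```

```bash

python3 -c "
from look import *
for z in(.066,.072,.078,.084): print(z,[np.round((proj('scene',[.505+d*.889,.277+d*.457,z])-[320,90])*4) for d in(-.026,.018,.03)])"
python3 -m pendant '[[[0,0,-1,0,0,0,20],[0,0,-3,0,0,0,20],[0,0,-3.5,0,0,0,20],[0,0,-3.5,0,0,0,20],[0,0,-3,0,0,0,20]]]' 
python3 go.py .5235 -.1051 .18 117.2
```

```text
0.066 [array([235., 261.]), array([284., 293.]), array([297., 302.])]
0.072 [array([237., 254.]), array([285., 286.]), array([299., 294.])]
0.078 [array([238., 247.]), array([287., 278.]), array([301., 287.])]
0.084 [array([239., 240.]), array([288., 271.]), array([302., 280.])]
time: 7.68
ee_pos: [0.4995, 0.2723, 0.1774]
tcp_rot: [-179.0, 0.0, 117.2]
wrist_force: [0.4, 0.5, -3.5]
opening: 0.0429
t 7.68 p [0.4995 0.2723 0.1774] rot [-1.7896e+02  5.0000e-02  1.1716e+02] open 0.0429 F [ 0.4  0.5 -3.5] q6 91.4
tool cm [-34.67 -15.1    0.05] rotvec [-0.018  0.001 -0.001]
```

```bash

python3 -m pendant '[[[-1.5,-0.65,0,-0.009,0,0,20],[-3.2,-1.4,0,-0.009,0,0,20],[-3.2,-1.4,0,0,0,0,20],[-3.2,-1.4,0,0,0,0,20],[-3.2,-1.4,0,0,0,0,20]]]' >/dev/null
python3 -m pendant '[[[-3.2,-1.4,0,0,0,0,20],[-3.2,-1.4,0,0,0,0,20],[-3.2,-1.4,0,0,0,0,20],[-3.2,-1.4,0,0,0,0,20],[-2.5,-1,0,0,0,0,20]]]' >/dev/null
python3 -m pendant '[[[0,0,0,0,0,0,20],[0,0,0,0,0,0,20]]]' >/dev/null
python3 go.py .5235 -.1051 .10 117.2
```

```text
t 8.68 p [ 0.5223 -0.0617  0.194 ] rot [178.97   0.19 117.4 ] open 0.043 F [-0.4  0.9 -2.4] q6 55.6
tool cm [-3.88 -2.06  9.38] rotvec [0.018 0.003 0.004]
```

```bash

python3 -m pendant '[[[-2,-1,1,0.009,0.001,0.002,20],[-1.9,-1.05,2,0.009,0.002,0.002,20],[0,0,2,0,0,0,20],[0,0,2,0,0,0,20],[0,0,0,0,0,0,20]]]' >/dev/null
python3 go.py .5235 -.1051 .10 117.2
```

```text
t 9.1 p [ 0.5234 -0.1047  0.1251] rot [1.7982e+02 1.1000e-01 1.1729e+02] open 0.0427 F [-0.1  0.8 -3.6] q6 51.4
tool cm [-0.04 -0.01  2.51] rotvec [0.003 0.002 0.002]
```

```bash
python3 - <<'E'
from fit import *
for c in('scene','top'):
    snap(c)
    for t in ('kit_box','canister'):
        for x in bot.masks_of(c,t)[:1]:
            o=dict(z=.07) if t=='canister' else {}
            print(c,t,x['extent'],round(x['confidence'],2),fit(t,{c:x['pixels'].astype(np.uint8)},(.54,-.14),[np.radians(27)],**o))
E
```

```text
scene kit_box [194.9, 177.2, 265.0, 229.2] 0.92 (array([ 0.54975391, -0.15195639, 26.24715457]), np.float64(0.038855894217839526))
scene canister [238.2, 140.0, 254.9, 178.6] 0.63 (array([ 0.50581287, -0.10342192, 26.04934922]), np.float64(0.23897338403041823))
top kit_box [277.1, 159.9, 301.1, 191.4] 0.91 (array([ 0.54803156, -0.15407725, 25.27683528]), np.float64(0.642241639047906))
```

```bash

python3 -m pendant '[[[0,0,1.5,0.003,0.002,0.002,20],[0,0,1.5,0,0,0,20],[0,0,1.5,0,0,0,20],[0,0,1.2,0,0,0,20],[0,0,0,0,0,0,20]]]' >/dev/null
python3 go.py .5235 -.1051 .0435 117.2
```

```text
t 9.82 p [ 0.5285 -0.1047  0.0722] rot [179.39   0.47 117.25] open 0.0428 F [-1.2  0.6 -3.4] q6 51.5
tool cm [ 0.21 -0.5   2.86] rotvec [0.011 0.008 0.001]
```

```bash

python3 -m pendant '[[[0.2,-0.5,0,0.011,0.008,0.001,20],[0,0,0,0,0,0,20],[0,0,0.8,0,0,0,20],[0,0,0.8,0,0,0,20],[0,0,0,0,0,0,20]]]' >/dev/null
python3 go.py .5235 -.1051 .0435 117.2
```

```text
t 10.23 p [ 0.5233 -0.1052  0.0561] rot [-1.7999e+02  2.0000e-02  1.1719e+02] open 0.0429 F [ 0.6  0.4 -2.7] q6 51.5
tool cm [-0.    0.02  1.26] rotvec [-0.  0. -0.]
```

```bash

python3 -m pendant '[[[0,0,0.5,0,0,0,20],[0,0,0.4,0,0,0,20],[0,0,0.2,0,0,0,20],[0,0,0,0,0,0,20],[0,0,0,0,0,0,20]]]' 
python3 go.py .5235 -.1051 .0435 117.2
```

```text
time: 10.65
ee_pos: [0.5235, -0.1052, 0.0439]
tcp_rot: [180.0, 0.0, 117.2]
wrist_force: [1.1, 0.5, -2.1]
opening: 0.0427
t 10.65 p [ 0.5235 -0.1052  0.0439] rot [1.7999e+02 4.0000e-02 1.1718e+02] open 0.0427 F [ 1.1  0.5 -2.1] q6 51.5
tool cm [0.01 0.01 0.04] rotvec [ 0.     0.001 -0.   ]
```

```bash

python3 -m pendant '[[[0,0,0.1,0,0,0,20],[0,0,0.1,0,0,0,20],[0,0,0,0,0,0,20]]]' 
python3 -m pendant '[[[0,0,0,0,0,0,48],[0,0,0,0,0,0,56],[0,0,0,0,0,0,66],[0,0,0,0,0,0,80],[0,0,0,0,0,0,100]]]'
python3 -m pendant '[[[0,0,0,0,0,0,100],[0,0,-2,0,0,0,100],[0,0,-3.5,0,0,0,100],[0,0,-3.5,0,0,0,100],[0,0,-2,0,0,0,100]]]'
python3 go.py .443 .1088 .16 117.2
python3 - <<'E'
from fit import *
snap('scene')
for t in ('canister',):
    for x in bot.masks_of('scene',t)[:2]: print(x['extent'],x['confidence'],fit(t,{'scene':x['pixels'].astype(np.uint8)},(.5235,-.1051),[0],z=.004))
E
```

```text
time: 10.9
ee_pos: [0.5241, -0.1056, 0.0439]
tcp_rot: [179.9, 0.1, 117.2]
wrist_force: [-0.5, -0.3, -3.0]
opening: 0.0423
time: 11.32
ee_pos: [0.5253, -0.1057, 0.0452]
tcp_rot: [179.8, 0.2, 117.2]
wrist_force: [0.2, 0.0, -0.6]
opening: 0.078
time: 11.73
ee_pos: [0.5214, -0.1048, 0.1531]
tcp_rot: [-179.8, -0.1, 117.2]
wrist_force: [0.5, -0.3, 0.7]
opening: 0.0856
t 11.73 p [ 0.5214 -0.1048  0.1531] rot [-1.7978e+02 -1.3000e-01  1.1718e+02] open 0.0856 F [ 0.5 -0.3  0.7] q6 51.5
tool cm [22.59  2.78 -0.65] rotvec [-0.004 -0.002 -0.   ]
[239.5, 166.3, 257.7, 200.1] 0.7 (array([ 0.51888374, -0.10538456,  5.18694275]), np.float64(0.1795005746525964))
```

```bash

python3 -m pendant '[[[2,0.2,0,0,0,0,100],[3.5,0.43,0,0,0,0,100],[3.5,0.43,0,0,0,0,100],[3.5,0.43,0,0,0,0,100],[3.5,0.43,0,0,0,0,100]]]' >/dev/null
python3 -m pendant '[[[3.5,0.43,0,0,0,0,100],[2.5,0.3,0,0,0,0,100],[0,0,0,0,0,0,100],[0,0,0,0,0,0,100]]]' >/dev/null
python3 go.py .443 .1088 .038 117.2
```

```text
t 12.58 p [0.4419 0.1098 0.1478] rot [-1.7979e+02 -4.0000e-02  1.1697e+02] open 0.0853 F [ 0.8 -0.  -0.3] q6 77.0
tool cm [-0.14  0.1  10.98] rotvec [-0.004 -0.001 -0.004]
```

```bash

python3 -m pendant '[[[-0.14,0.05,1,-0.004,-0.001,-0.004,100],[0,0,2.5,0,0,0,100],[0,0,2.5,0,0,0,100],[0,0,2,0,0,0,100],[0,0,0,0,0,0,100]]]' >/dev/null
python3 go.py .443 .1088 .038 117.2
```

```text
t 13.0 p [0.4446 0.1052 0.0615] rot [1.7989e+02 1.0000e-01 1.1710e+02] open 0.0854 F [-0.7  0.1 -1.1] q6 76.3
tool cm [0.4  0.01 2.35] rotvec [ 0.002  0.002 -0.002]
```

```bash

python3 -m pendant '[[[0.4,0,0,0.002,0.002,-0.002,100],[0,0,0.8,0,0,0,100],[0,0,0.8,0,0,0,100],[0,0,0.6,0,0,0,100],[0,0,0,0,0,0,100]]]' >/dev/null
python3 go.py .443 .1088 .038 117.2
```

```text
t 13.42 p [0.444  0.1066 0.0386] rot [179.98   0.   117.01] open 0.0854 F [-0.3  0.3 -1.4] q6 76.5
tool cm [0.24 0.02 0.06] rotvec [ 0.     0.    -0.003]
```

```bash

python3 -m pendant '[[[0.24,0,0.05,0,0,0,100],[0,0,0,0,0,0,80],[0,0,0,0,0,0,65],[0,0,0,0,0,0,50],[0,0,0,0,0,0,40]]]' 35
python3 -m pendant '[[[0,0,0,0,0,0,40],[0,0,0,0,0,0,40],[0,0,0,0,0,0,40]]]'
python3 go.py .443 .1088 .038 117.2
```

```text
time: 13.83
ee_pos: [0.4438, 0.1094, 0.0397]
tcp_rot: [179.8, 0.0, 117.0]
wrist_force: [0.4, 0.8, -3.2]
opening: 0.0561
time: 14.08
ee_pos: [0.4436, 0.1094, 0.0395]
tcp_rot: [179.9, 0.0, 117.0]
wrist_force: [0.5, -0.1, -0.6]
opening: 0.056
t 14.08 p [0.4436 0.1094 0.0395] rot [1.7985e+02 3.0000e-02 1.1704e+02] open 0.056 F [ 0.5 -0.1 -0.6] q6 76.8
tool cm [-0.03 -0.08  0.15] rotvec [ 0.003  0.001 -0.003]
```

```bash

python3 -m pendant '[[[0,0,-1,0,0,0,40],[0,0,-3,0,0,0,40],[0,0,-4,0,0,0,40],[0,0,-4,0,0,0,40],[0,0,-4,0,0,0,40]]]' >/dev/null
python3 -m pendant '[[[0,0,-1,0,0,0,40],[0,0,0,0,0,0,40]]]'
python3 go.py .5674 -.1912 .21 117.2
```

```text
time: 14.67
ee_pos: [0.4398, 0.1084, 0.2174]
tcp_rot: [-179.8, -0.1, 117.0]
wrist_force: [0.2, 1.3, -4.0]
opening: 0.0562
t 14.67 p [0.4398 0.1084 0.2174] rot [-1.7977e+02 -6.0000e-02  1.1704e+02] open 0.0562 F [ 0.2  1.3 -4. ] q6 76.8
tool cm [-32.49  -2.25   0.72] rotvec [-0.004 -0.001 -0.003]
```

```bash

python3 -m pendant '[[[-1.5,-0.1,0,-0.004,-0.001,-0.003,40],[-3.4,-0.25,0,0,0,0,40],[-3.4,-0.25,0,0,0,0,40],[-3.4,-0.25,0,0,0,0,40],[-3.4,-0.25,0,0,0,0,40]]]' >/dev/null
python3 -m pendant '[[[-3.4,-0.25,0,0,0,0,40],[-3.4,-0.25,0,0,0,0,40],[-3.4,-0.25,0,0,0,0,40],[-3.4,-0.25,0,0,0,0,40],[-2,-0.1,0,0,0,0,40]]]' >/dev/null
python3 -m pendant '[[[0,0,0,0,0,0,40],[0,0,0,0,0,0,40]]]' >/dev/null
python3 go.py .5674 -.1912 .12 117.2
```

```text
t 15.67 p [ 0.5626 -0.1877  0.2068] rot [-179.59   -0.54  117.43] open 0.0559 F [-0.   0.1 -3.2] q6 44.1
tool cm [-0.62  0.33  8.67] rotvec [-0.007 -0.009  0.004]
```

```bash

python3 -m pendant '[[[-0.6,0.3,1,-0.007,-0.009,0.004,40],[0,0,2,0,0,0,40],[0,0,2,0,0,0,40],[0,0,1.5,0,0,0,40],[0,0,0,0,0,0,40]]]' >/dev/null
python3 go.py .5674 -.1912 .06 117.2
```

```text
t 16.08 p [ 0.5661 -0.1889  0.1365] rot [-179.87   -0.19  117.25] open 0.0559 F [-0.2  0.1 -3.4] q6 44.3
tool cm [-0.29  0.03  7.65] rotvec [-0.002 -0.003  0.001]
```

```bash
python3 - <<'E'
from fit import *
z={'canister':.004,'tin':.09,'kit_box':0}
for c in('scene','top'):
    im=snap(c,'x1%s.png'%c)
    for t,p in(('canister',(.5235,-.105)),('tin',(.567,-.191))):
        for x in bot.masks_of(c,t)[:1]:
            print(c,t,x['extent'],round(x['confidence'],2),fit(t,{c:x['pixels'].astype(np.uint8)},p,[0],z=z[t]))
E
python3 -c "
import cv2,numpy as np
a=cv2.resize(cv2.imread('pics/x1scene.png')[90:240,170:290],(440,550),interpolation=2);b=cv2.resize(cv2.imread('pics/x1top.png')[120:240,220:310],(360,480),interpolation=2)
c=np.zeros((550,800,3),np.uint8);c[:,:440]=a;c[:480,440:]=b;cv2.imwrite('pics/x1.png',c)"
```

```text
scene canister [235.8, 166.7, 256.4, 196.9] 0.65 (array([ 0.51882636, -0.10577069,  4.59207745]), np.float64(0.1908828977155793))
scene tin [199.2, 147.6, 225.5, 190.2] 0.76 (array([ 0.56051506, -0.19030258, 11.36618787]), np.float64(0.21041553503530686))
top canister [246.0, 181.6, 247.9, 183.8] 0.56 (array([ 0.51822828, -0.09871234,  2.37319765]), np.float64(0.9702643171806168))
```

View pics/x1.png

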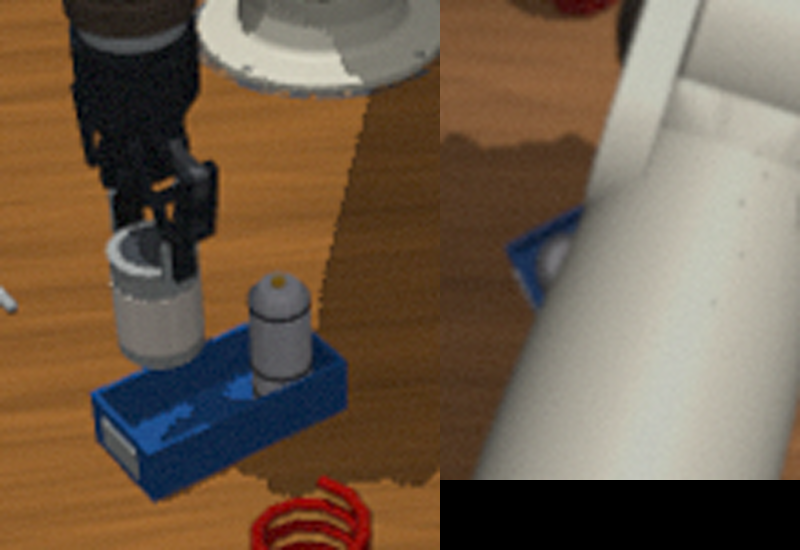

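The canister (crop 280,335) stands inside the box near its +y end. The tin (160,295) hangs upright over the free end with the fingertips near its upper part, so I'll lower it.

```bash

python3 -m pendant '[[[-0.29,0.03,1,-0.002,-0.003,0.001,40],[0,0,1.5,0,0,0,40],[0,0,1,0,0,0,40],[0,0,0.4,0,0,0,40],[0,0,0,0,0,0,40]]]' >/dev/null
python3 go.py .5674 -.1912 .0435 117.2
```

```text
t 16.8 p [ 0.5722 -0.1938  0.1028] rot [179.49   0.55 117.15] open 0.0563 F [ 0.1  0.3 -3.5] q6 44.1
tool cm [ 0.51 -0.36  5.92] rotvec [ 0.009  0.01  -0.001]
```

```bash

python3 -m pendant '[[[0.5,-0.35,0,0.009,0.01,-0.001,40],[0,0,0,0,0,0,40],[0,0,0.8,0,0,0,40],[0,0,0.6,0,0,0,40],[0,0,0,0,0,0,40]]]' >/dev/null
python3 go.py .5674 -.1912 .0435 117.2
```

```text
t 17.22 p [ 0.5667 -0.1909  0.0888] rot [-1.8000e+02 -2.0000e-02  1.1721e+02] open 0.056 F [-0.5  0.6 -3.3] q6 44.2
tool cm [-0.06  0.05  4.53] rotvec [-0. -0.  0.]
```

```bash

python3 -m pendant '[[[-0.03,0.03,0.8,0,0,0,40],[0,0,0.8,0,0,0,40],[0,0,0.8,0,0,0,40],[0,0,0.6,0,0,0,40],[0,0,0,0,0,0,40]]]' 
python3 go.py .5674 -.1912 .0435 117.2
```

```text
time: 17.63
ee_pos: [0.5669, -0.191, 0.055]
tcp_rot: [-180.0, -0.0, 117.2]
wrist_force: [0.9, 0.5, -3.6]
opening: 0.0563
t 17.63 p [ 0.5669 -0.191   0.055 ] rot [-1.7998e+02 -4.0000e-02  1.1720e+02] open 0.0563 F [ 0.9  0.5 -3.6] q6 44.2
tool cm [-0.04  0.03  1.15] rotvec [-0.    -0.001  0.   ]
```

```bash

python3 -m pendant '[[[0,0,0.6,0,0,0,40],[0,0,0.3,0,0,0,40],[0,0,0.2,0,0,0,40],[0,0,0,0,0,0,40]]]'
python3 -m pendant '[[[0,0,0.1,0,0,0,40],[0,0,0.1,0,0,0,40],[0,0,0,0,0,0,40]]]'
python3 go.py .5674 -.1912 .0435 117.2
```

```text
time: 17.97
ee_pos: [0.5672, -0.1911, 0.0436]
tcp_rot: [180.0, 0.0, 117.2]
wrist_force: [0.8, -0.5, -3.5]
opening: 0.0564
time: 18.22
ee_pos: [0.5676, -0.1913, 0.0439]
tcp_rot: [179.9, 0.1, 117.2]
wrist_force: [-1.2, 0.2, -4.0]
opening: 0.056
t 18.22 p [ 0.5676 -0.1913  0.0439] rot [1.799e+02 1.100e-01 1.172e+02] open 0.056 F [-1.2  0.2 -4. ] q6 44.2
tool cm [ 0.02 -0.02  0.04] rotvec [0.002 0.002 0.   ]
```

```bash

python3 -m pendant '[[[0,0,0.2,0.002,0.002,0,40],[0,0,0.15,0,0,0,40],[0,0,0,0,0,0,40]]]'
python3 -m pendant '[[[0,0,0,0,0,0,62],[0,0,0,0,0,0,68],[0,0,0,0,0,0,76],[0,0,0,0,0,0,90],[0,0,0,0,0,0,100]]]'
python3 -m pendant '[[[0,0,0,0,0,0,100],[0,0,-2,0,0,0,100],[0,0,-3.5,0,0,0,100],[0,0,-3.5,0,0,0,100],[0,0,-2,0,0,0,100]]]'
python3 -m pendant '[[[3,0,0,0,0,0,100],[3.5,0,0,0,0,0,100],[3.5,0,0,0,0,0,100],[3.5,0,0,0,0,0,100],[3.5,0,0,0,0,0,100]]]'
python3 go.py .6311 .0886 .16 145
```

```text
time: 18.47
ee_pos: [0.5683, -0.1918, 0.044]
tcp_rot: [179.9, 0.2, 117.2]
wrist_force: [0.2, 0.2, -3.3]
opening: 0.0561
time: 18.88
ee_pos: [0.5693, -0.192, 0.0439]
tcp_rot: [179.8, 0.2, 117.2]
wrist_force: [0.6, 0.8, -0.4]
opening: 0.0849
time: 19.3
ee_pos: [0.5656, -0.1907, 0.151]
tcp_rot: [-179.7, -0.2, 117.2]
wrist_force: [0.5, -0.4, 0.5]
opening: 0.0853
time: 19.72
ee_pos: [0.4905, -0.0405, 0.1565]
tcp_rot: [179.8, 0.2, 116.7]
wrist_force: [1.2, 0.3, -0.2]
opening: 0.0853
t 19.72 p [ 0.4905 -0.0405  0.1565] rot [179.83   0.2  116.74] open 0.0853 F [ 1.2  0.3 -0.2] q6 58.6
tool cm [ 5.2  18.37 -0.31] rotvec [ 0.002  0.004 -0.493]
```

```bash

python3 -m pendant '[[[0,0,0,0.002,0.004,-0.12,100],[0,0,0,0,0,-0.12,100],[0,0,0,0,0,-0.12,100],[0,0,0,0,0,-0.12,100],[0,0,0,0,0,0,100]]]' >/dev/null
python3 go.py .6311 .0886 .16 145
python3 - <<'E'
from fit import *
M={}
for c,th in(('scene',.3),('top',.3)):
    snap(c,'x2%s.png'%c)
    for x in bot.masks_of(c,'carton')[:1]:
        M[c]=x['pixels'].astype(np.uint8);print(c,x['extent'],round(x['confidence'],2),fit('carton',{c:M[c]},(.631,.089),np.radians([45,55,65])))
    for t,p,z in(('tin',(.567,-.191),.004),('canister',(.523,-.105),.004),('kit_box',(.547,-.151),0)):
        for x in bot.masks_of(c,t)[:1]:
            print(c,t,x['extent'],round(x['confidence'],2),fit(t,{c:x['pixels'].astype(np.uint8)},p,[.47],z=z))
if len(M)==2:print(fit('carton',M,(.631,.089),np.radians([45,55,65])))
E
python3 -c "
import cv2,numpy as np
a=cv2.resize(cv2.imread('pics/x2scene.png')[140:240,180:280],(440,440),interpolation=2);b=cv2.resize(cv2.imread('pics/x2top.png')[130:230,160:310],(360,240),interpolation=2)
c=np.zeros((440,800,3),np.uint8);c[:,:440]=a;c[:240,440:]=b;cv2.imwrite('pics/x2.png',c)"
```

```text
t 20.13 p [ 0.4876 -0.0338  0.1589] rot [1.7978e+02 1.3000e-01 1.4543e+02] open 0.0854 F [0.9 0.  1.5] q6 30.5
tool cm [-4.88 18.22 -0.03] rotvec [0.004 0.002 0.008]
scene [316.1, 185.1, 345.2, 223.9] 0.82 (array([ 0.63223148,  0.08776762, 64.1193391 ]), np.float64(0.06904092471102785))
scene tin [201.1, 178.8, 226.3, 213.5] 0.8 (array([ 0.56617701, -0.19253525, 32.21671179]), np.float64(0.2359884195679608))
scene canister [239.4, 165.1, 254.8, 198.1] 0.78 (array([ 0.51868639, -0.10530358, 31.66383086]), np.float64(0.18994237820848614))
scene kit_box [192.0, 180.6, 264.6, 230.3] 0.84 (array([ 0.55064394, -0.15129874, 27.39005862]), np.float64(0.36801994503782187))
top tin [274.4, 159.9, 297.8, 185.5] 0.82 (array([ 0.57044968, -0.19277934, 30.14176232]), np.float64(0.07096592509152355))
top canister [240.2, 178.1, 258.9, 198.1] 0.53 (array([ 0.52539919, -0.10603832, 32.34009007]), np.float64(0.07100731304552965))
top kit_box [242.9, 154.2, 301.9, 205.9] 0.9 (array([ 0.54648665, -0.15072684, 27.6813755 ]), np.float64(0.5204661739624787))
```

View pics/x2.png

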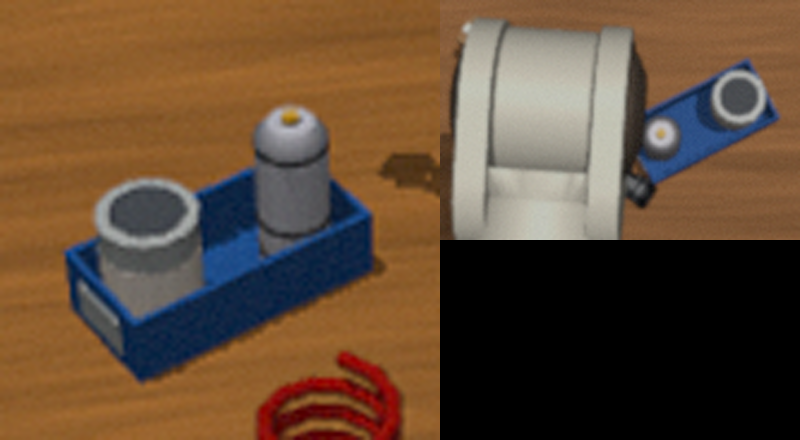

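```bash
python3 - <<'E'
import cv2,numpy as np
from look import ray
im=cv2.imread('pics/t0.png')
import glob
for c,f,roi in(('top','pics/t0.png',(130,165,160,200)),('scene','pics/s0.png',(180,200,312,350)),('scene','pics/x2scene.png',(180,200,312,350))):
    g=cv2.imread(f)[roi[0]:roi[1],roi[2]:roi[3]].astype(float);sat=g.min(2)   # blue high = white
    w=np.clip(sat-120,0,None) if sat.max()>150 else np.clip(sat-sat.max()*.7,0,None)
    y,x=np.nonzero(w);P=np.array([ray(c,(b+roi[2],a+roi[0]),.095)[:2] for a,b in zip(y,x)]);W=w[y,x]
    m=np.average(P,axis=0,weights=W);C=np.cov(P.T,aweights=W);e,v=np.linalg.eigh(C)
    print(c,m,np.degrees(np.arctan2(v[1,1],v[0,1]))%180,np.sqrt(e)*1e3,len(x))
E
```

```text
top [0.63041059 0.08838944] 56.89902451241969 [ 2.92261021 16.92494552] 111
scene [0.63189279 0.08780485] 57.024227236790296 [ 2.70184768 17.30397671] 78
scene [0.6319233  0.08790159] 57.03411085004851 [ 2.7415592 17.314296 ] 79
```

Tin and canister both stand in the box, with a clear bay between them. The carton's white stripe gives its yaw as 57° in both cameras, at (0.631, 0.088).

```bash

python3 -m pendant '[[[-0.9,3.0,0,0.004,0.002,-0.027,100],[-0.9,3.4,0,0,0,0,100],[-0.9,3.4,0,0,0,0,100],[-0.9,3.4,0,0,0,0,100],[-0.9,3.4,0,0,0,0,100]]]' >/dev/null
python3 -m pendant '[[[0,1,0,0,0,0,100],[0,0,0,0,0,0,100],[0,0,0,0,0,0,100]]]' >/dev/null
python3 go.py .6313 .0881 .045 147
```

```text
t 21.3 p [0.628  0.0917 0.1568] rot [-1.7988e+02 -2.0000e-02  1.4623e+02] open 0.0857 F [0.5 0.5 0.7] q6 42.1
tool cm [-0.48 -0.09 11.18] rotvec [-0.002 -0.    -0.013]
```

```bash

python3 -m pendant '[[[-0.48,-0.09,0,-0.002,0,-0.013,100],[0,0,0,0,0,0,100],[0,0,2,0,0,0,100],[0,0,2,0,0,0,100],[0,0,0,0,0,0,100]]]' >/dev/null
python3 go.py .6313 .0881 .045 147
```

```text
t 21.72 p [0.63   0.0833 0.119 ] rot [1.7988e+02 1.6000e-01 1.4683e+02] open 0.0856 F [ 0.1 -0.4 -0.8] q6 40.7
tool cm [0.17 0.46 7.4 ] rotvec [ 0.002  0.003 -0.003]
```

```bash

python3 -m pendant '[[[0.17,0.46,0,0.002,0.003,-0.003,100],[0,0,0,0,0,0,100],[0,0,1,0,0,0,100],[0,0,1,0,0,0,100],[0,0,0,0,0,0,100]]]' >/dev/null
python3 go.py .6313 .0881 .045 147
```

```text
t 22.13 p [0.6313 0.0863 0.1026] rot [179.82   0.19 146.86] open 0.0853 F [-1.4 -0.7 -0.7] q6 40.9
tool cm [0.12 0.13 5.76] rotvec [ 0.003  0.003 -0.002]
```

```bash

python3 -m pendant '[[[0.12,0.13,0.8,0.003,0.003,-0.002,100],[0,0,1.2,0,0,0,100],[0,0,1.2,0,0,0,100],[0,0,1.2,0,0,0,100],[0,0,0,0,0,0,100]]]' >/dev/null
python3 go.py .6313 .0881 .045 147
```

```text
t 22.55 p [0.6308 0.0884 0.0536] rot [-1.7998e+02 -1.0000e-02  1.4701e+02] open 0.0854 F [ 0.2  0.1 -0.2] q6 41.0
tool cm [-0.05  0.    0.86] rotvec [-0. -0.  0.]
```

```bash

python3 -m pendant '[[[-0.05,0,0.6,0,0,0,100],[0,0,0.2,0,0,0,100],[0,0,0,0,0,0,80],[0,0,0,0,0,0,70],[0,0,0,0,0,0,60]]]' >/dev/null
python3 -m pendant '[[[0,0,0,0,0,0,45],[0,0,0,0,0,0,40],[0,0,0,0,0,0,40],[0,0,0,0,0,0,40]]]'
python3 go.py .6313 .0881 .045 147
python3 -m pendant '[[[0,0,-1,0,0,0,40],[0,0,-3,0,0,0,40],[0,0,-4,0,0,0,40],[0,0,-4,0,0,0,40],[0,0,-4,0,0,0,40]]]' >/dev/null
python3 -m pendant '[[[0,0,0,0,0,0.08,40],[0,0,0,0,0,0.12,40],[0,0,0,0,0,0.12,40],[0,0,0,0,0,0.12,40],[0,0,0,0,0,0.08,40]]]'
python3 go.py .5468 -.1512 .21 117.2
```

```text
time: 23.3
ee_pos: [0.631, 0.088, 0.0443]
tcp_rot: [-179.9, -0.1, 147.0]
wrist_force: [-0.2, 0.0, -1.6]
opening: 0.0592
t 23.3 p [0.631  0.088  0.0443] rot [-1.7993e+02 -5.0000e-02  1.4701e+02] open 0.0592 F [-0.2  0.  -1.6] q6 40.9
tool cm [-0.02  0.02 -0.07] rotvec [-0.001 -0.001  0.   ]
time: 24.13
ee_pos: [0.6295, 0.0877, 0.2195]
tcp_rot: [179.9, 0.1, 116.1]
wrist_force: [0.3, -0.4, -2.5]
opening: 0.0595
t 24.13 p [0.6295 0.0877 0.2195] rot [1.7990e+02 5.0000e-02 1.1609e+02] open 0.0595 F [ 0.3 -0.4 -2.5] q6 71.9
tool cm [-17.82 -17.93   0.93] rotvec [ 0.002  0.001 -0.019]
```

```bash

python3 -m pendant '[[[-1,-1,0,0.002,0.001,-0.019,40],[-2.4,-2.4,0,0,0,0,40],[-2.4,-2.4,0,0,0,0,40],[-2.4,-2.4,0,0,0,0,40],[-2.4,-2.4,0,0,0,0,40]]]' >/dev/null
python3 -m pendant '[[[-2.4,-2.4,0,0,0,0,40],[-2.4,-2.4,0,0,0,0,40],[-1.2,-1.2,0,0,0,0,40],[0,0,0,0,0,0,40],[0,0,0,0,0,0,40]]]' >/dev/null
python3 go.py .5443 -.1463 .17 117.2
```

```text
t 24.97 p [ 0.5522 -0.1433  0.2272] rot [179.7    0.22 117.02] open 0.059 F [-0.4  0.4 -2.6] q6 48.4
tool cm [ 0.11 -0.87  5.72] rotvec [ 0.005  0.004 -0.003]
```

```bash

python3 -m pendant '[[[0.11,-0.87,1,0.005,0.004,-0.003,40],[0,0,1.5,0,0,0,40],[0,0,1.5,0,0,0,40],[0,0,0,0,0,0,40],[0,0,0,0,0,0,40]]]' >/dev/null
python3 go.py .5443 -.1463 .165 117.2
```

```text
t 25.38 p [ 0.5454 -0.1431  0.1896] rot [1.7979e+02 1.0000e-01 1.1733e+02] open 0.0594 F [ 0.2  0.9 -1.8] q6 47.9
tool cm [-0.23 -0.25  2.46] rotvec [0.004 0.002 0.002]
```

```bash

python3 -m pendant '[[[-0.23,-0.25,0,0.004,0.002,0.002,40],[0,0,0,0,0,0,40],[0,0,0.8,0,0,0,40],[0,0,0.8,0,0,0,40],[0,0,0.4,0,0,0,40]]]' >/dev/null
python3 -m pendant '[[[0,0,0,0,0,0,40],[0,0,0,0,0,0,40]]]' >/dev/null
python3 go.py .5443 -.1463 .0483 117.2
python3 - <<'E'
from fit import *
c='scene';snap(c,'x3.png')
for t,p,z in(('carton',(.544,-.146),.12),('tin',(.567,-.191),.004)):
    for x in bot.masks_of(c,t)[:1]:
        print(t,x['extent'],round(x['confidence'],2),fit(t,{c:x['pixels'].astype(np.uint8)},p,[.47],z=z))
a=cv2.resize(cv2.imread('pics/x3.png')[70:240,170:290],(424,600),interpolation=2);cv2.imwrite('pics/x3c.png',a)
E
```

```text
t 25.97 p [ 0.5458 -0.145   0.1707] rot [1.7990e+02 8.0000e-02 1.1735e+02] open 0.0593 F [ 0.3 -0.4 -1.5] q6 47.8
tool cm [-0.03 -0.22 12.24] rotvec [0.002 0.001 0.003]
carton [216.2, 128.0, 243.7, 174.0] 0.91 (array([ 0.53998114, -0.14558392, 26.9877392 ]), np.float64(0.15580802225828894))
tin [202.9, 180.0, 225.9, 211.6] 0.8 (array([ 0.53931122, -0.19222026, 12.31211067]), np.float64(0.2746641963872163))
```

View pics/x3c.png

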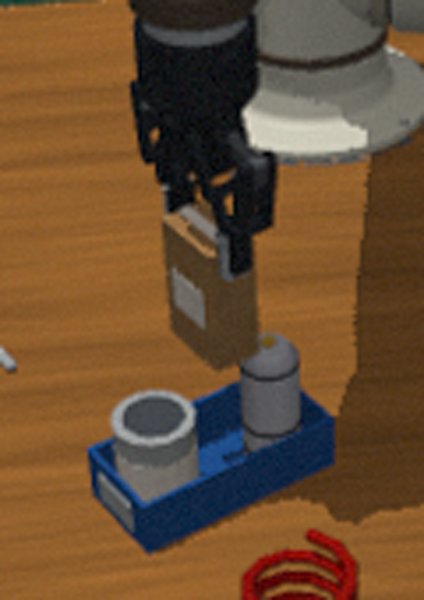

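The carton (crop 210,290) hangs upright over the gap between tin (155,440) and canister (270,390). I'll trim its position and lower it slowly.

```bash

python3 -m pendant '[[[-0.03,-0.22,0,0.002,0.001,0.003,40],[0,0,0,0,0,0,40],[0,0,0.6,0,0,0,40],[0,0,0.6,0,0,0,40],[0,0,0.4,0,0,0,40]]]' >/dev/null
python3 -m pendant '[[[0,0,0,0,0,0,40]]]' >/dev/null
python3 go.py .5443 -.1463 .0483 117.2
```

```text
t 26.62 p [ 0.5443 -0.1468  0.1543] rot [1.7994e+02 9.0000e-02 1.1714e+02] open 0.0591 F [ 0.  -0.  -2.1] q6 47.8
tool cm [6.00e-02 1.00e-02 1.06e+01] rotvec [ 0.001  0.002 -0.001]
```

```bash

python3 -m pendant '[[[0.05,0,0.6,0.001,0.001,-0.001,40],[0,0,0.8,0,0,0,40],[0,0,0.8,0,0,0,40],[0,0,0.6,0,0,0,40],[0,0,0,0,0,0,40]]]' >/dev/null
python3 go.py .5443 -.1463 .0483 117.2
```

```text
t 27.03 p [ 0.5436 -0.1461  0.1223] rot [-1.7994e+02 -2.0000e-02  1.1721e+02] open 0.0591 F [ 0.7 -0.1 -2.4] q6 47.8
tool cm [-0.05  0.06  7.4 ] rotvec [-0.001 -0.     0.   ]
```

```bash

python3 -m pendant '[[[-0.03,0.04,0.6,0,0,0,40],[0,0,0.8,0,0,0,40],[0,0,0.8,0,0,0,40],[0,0,0.8,0,0,0,40],[0,0,0,0,0,0,40]]]' 
python3 go.py .5443 -.1463 .0483 117.2
```

```text
time: 27.45
ee_pos: [0.5439, -0.1461, 0.0887]
tcp_rot: [-179.9, -0.0, 117.2]
wrist_force: [-0.3, 0.1, -1.8]
opening: 0.0592
t 27.45 p [ 0.5439 -0.1461  0.0887] rot [-1.7992e+02 -4.0000e-02  1.1721e+02] open 0.0592 F [-0.3  0.1 -1.8] q6 47.8
tool cm [-0.04  0.03  4.04] rotvec [-0.001 -0.001  0.   ]
```

```bash

python3 -m pendant '[[[-0.02,0.02,0.6,0,0,0,40],[0,0,0.8,0,0,0,40],[0,0,0.8,0,0,0,40],[0,0,0.6,0,0,0,40],[0,0,0,0,0,0,40]]]' 
python3 go.py .5443 -.1463 .0483 117.2
```

```text
time: 27.87
ee_pos: [0.5441, -0.1462, 0.0575]
tcp_rot: [-179.9, -0.0, 117.2]
wrist_force: [0.5, 0.1, -3.5]
opening: 0.0595
t 27.87 p [ 0.5441 -0.1462  0.0575] rot [-1.7992e+02 -4.0000e-02  1.1721e+02] open 0.0595 F [ 0.5  0.1 -3.5] q6 47.8
tool cm [-0.02  0.01  0.92] rotvec [-0.001 -0.001  0.   ]
```

```bash

python3 -m pendant '[[[0,0,0.5,0,0,0,40],[0,0,0.3,0,0,0,40],[0,0,0.2,0,0,0,40],[0,0,0.15,0,0,0,40],[0,0,0,0,0,0,40]]]'
python3 -m pendant '[[[0,0,0,0,0,0,66],[0,0,0,0,0,0,70],[0,0,0,0,0,0,76],[0,0,0,0,0,0,90],[0,0,0,0,0,0,100]]]'
python3 -m pendant '[[[0,0,0,0,0,0,100],[0,0,-2,0,0,0,100],[0,0,-3.5,0,0,0,100],[0,0,-3.5,0,0,0,100],[0,0,-2,0,0,0,100]]]'
python3 -m pendant '[[[3,-1,-1,0,0,0,100],[3.5,-1,-1,0,0,0,100],[3.5,-1,0,0,0,0,100],[3.5,-1,0,0,0,0,100],[3.5,-1,0,0,0,0,100]]]'
python3 -m pendant '[[[3,0,0,0,0,0,100],[3.5,0,0,0,0,0,100],[3.5,0,0,0,0,0,100],[2,0,0,0,0,0,100],[0,0,0,0,0,0,100]]]'
python3 - <<'E'
from fit import *
for c in('scene','top'):
    snap(c,'f%s.png'%c)
    for t,p in(('tin',(.567,-.191)),('canister',(.523,-.105)),('carton',(.544,-.146)),('spring',0),('spanner',0),('nut_dish',0),('oil_bottle',0)):
        if p:
            for x in bot.masks_of(c,t)[:1]: print(c,t,x['extent'],round(x['confidence'],2),fit(t,{c:x['pixels'].astype(np.uint8)},p,[.47],z=.004))
        elif c=='scene': print(t,[(np.round(ray(c,x['uv'])[:2],3),round(x['confidence'],2)) for x in bot.mark_of(c,t)[:1]])
a=cv2.resize(cv2.imread('pics/fscene.png')[140:240,180:280],(400,400),interpolation=2);b=cv2.resize(cv2.imread('pics/ftop.png')[130:230,220:320],(400,400),interpolation=2)
cv2.imwrite('pics/f.png',np.hstack([a,b]))
E
```

```text
time: 28.28
ee_pos: [0.5449, -0.1468, 0.0482]
tcp_rot: [180.0, 0.1, 117.2]
wrist_force: [0.6, 0.4, -2.7]
opening: 0.0593
time: 28.7
ee_pos: [0.5459, -0.147, 0.0492]
tcp_rot: [179.8, 0.2, 117.2]
wrist_force: [0.5, 0.3, 0.1]
opening: 0.0846
time: 29.12
ee_pos: [0.5423, -0.1459, 0.1567]
tcp_rot: [-179.7, -0.2, 117.2]
wrist_force: [-0.6, -0.6, -0.8]
opening: 0.0852
time: 29.53
ee_pos: [0.4218, -0.0179, 0.1816]
tcp_rot: [180.0, 0.1, 116.8]
wrist_force: [0.7, 1.0, 0.4]
opening: 0.0851
time: 29.95
ee_pos: [0.3608, 0.0958, 0.1834]
tcp_rot: [179.6, 0.1, 116.9]
wrist_force: [-1.0, -0.6, 0.2]
opening: 0.0852
scene tin [200.5, 180.3, 228.0, 209.6] 0.79 (array([ 0.56377998, -0.19282734, 33.32020211]), np.float64(0.2859075535512965))
scene canister [240.1, 164.7, 252.8, 196.5] 0.84 (array([ 0.50254619, -0.1031533 , 31.30912238]), np.float64(0.3910817153829742))
scene carton [220.8, 168.2, 241.7, 203.8] 0.89 (array([ 0.54289805, -0.14416749, 13.90328482]), np.float64(0.31562216167120805))
spring [(array([ 0.754, -0.123]), 0.62)]
spanner [(array([ 0.319, -0.358]), 0.69)]
nut_dish [(array([0.709, 0.259]), 0.71)]
oil_bottle [(array([ 0.561, -0.478]), 0.83)]
top canister [243.8, 179.4, 259.6, 196.8] 0.79 (array([ 0.52407703, -0.10748007, 34.02320059]), np.float64(0.18326598526265747))
top carton [259.1, 164.1, 280.2, 192.6] 0.97 (array([ 0.54702359, -0.14741257, 25.39241682]), np.float64(0.09892506620969))
```

View pics/f.png

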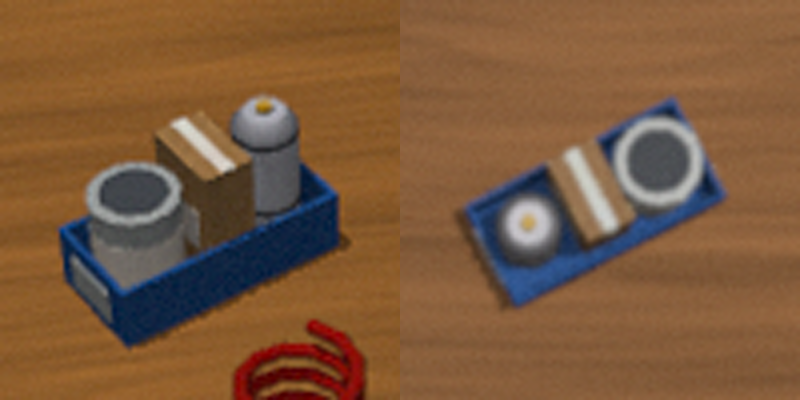

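Both views show canister, carton and tin standing upright in a row inside the box. The arm is clear and the bystanders haven't moved, so I'm handing in.

```bash
python3 -c "
from workcell import bot
print(bot.job_done())"
```

```text
the job is handed in; nothing more can be done
None
```

I packed the canister, tin and carton upright in a row in the kit box, with the carton in the middle and its 60 mm side across the box. I handed the job in at about 30 s of the 72 s limit; no verdict is reported.

- **One fault, mended:** the first canister grasp was too high and the fingers slid onto its bevelled top. The canister stayed upright, so I reopened and gripped it lower. The other grasps and all three placings went as planned.
- **Last checks:**
  - In both cameras all three items look upright and inside the box. At each release the gripper height matched the item's bottom being on the box floor to about 1 mm.
  - Wrist readings stayed at or below about 4 N during the placings, and the arm was clear of everything.
  - The spring, spanner, oil bottle and nut dish read within about 8 mm of their starting positions, which is about the accuracy of the measurement.
- **Checks that disagreed:** silhouette fits in the final scene view were poor because the box and items hide each other; the canister's was about 20 mm off. The top view gave good positions for the canister and carton but missed the tin in the last look. For the tin I relied on the picture and an earlier top-view fit made after it was placed.

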